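Lock the turntable caddy on the washer with its thumbscrew

TASK

The washer is about to spin, so lock the turntable caddy: take the winged thumbscrew out of the tray, put its T-end into the slot of the caddy's lug, and swing the caddy round, feeling only lightly, until the slot in the steel ledge below lines up. Thread the thumbscrew down through both slots until its collar sits fully home on the lug, give it a quarter turn so that the T-end catches crosswise under the ledge, and let go of it. Never press it hard against the caddy or ledge, and leave the other things where they stand.

Things in the scene. Friction and masses are not known exactly. Their poses are not given: they have to be found in the camera images.
- screw: steel thumbscrew, 70 g, no threads, same after a half turn. Origin: middle of its round collar's underside (collar 24 mm wide, 4 mm thick), z up. Above: flat thumb wing 26 mm along own x, 9 mm thick along own y, 10 to 38 mm over the origin: grip it across own y from above, fingertips clear of what lies under the collar. Starts upright in one of the tray's rack slots, collar on the rack
- foot (a point): middle of the thumbscrew's flat foot, 23 mm below screw's origin. The T-end: a round neck 6 mm thick runs down from the collar to a crossbar 18 mm along the screw's x, 6 mm along its y, 6 mm high, with the foot as its underside. Metal meets metal stiffly: when feeling for contact lower it slowly (about 6 mm/s) and stop at 2 or 3 N; faster touches give short peaks several times higher
- tray: fixed grey plastic tray, 160 mm (own x) by 236 mm (own y), walls 34 mm high; origin: centre of underside. Its rack, 40 mm high, at own x = -42 mm, has three upright slots 24.5 mm (own x) by 12 mm at own y = -72, 0, 72 mm, holding thumbscrew (its x roughly along the tray's x), peg and plug in any order
- base: fixed round base of the turntable caddy, 200 mm wide; origin: centre of its underside, on the caddy's vertical turning axis. Around its -x side, to 50 degrees either way, runs a flat steel ledge, 102 to 158 mm from the axis, top 40 mm above the table, 6 mm thick, free below near its slot
- mark (a point): nominal centre of the ledge's one through slot, at the ledge's top, 130 mm from the axis towards the base's -x. The slot is 22.5 mm radially, 8.6 mm along the arc. The ledge is clamped a little differently each time and will not shift: the true slot centre is up to 6.5 mm along the arc to either side of this point, to be found by feel (or seen)
- caddy (a joint): caddy angle about the vertical axis, rad, counter-clockwise from above; 0 has the lug slot over mark. Starts at -0.55 to -0.2, stops at -0.6 and 0.3; turns with about 1 N at the lug and stays where left. White disc 192 mm wide, top 46 mm above the table; on it, 20 mm off the axis away from the lug, a cup 112 mm wide to 146 mm height with brush and scoop up to 215 mm
- lug_slot (a point): centre of the through slot in the caddy's aluminium lug, at its top, 48 mm above the table, 130 mm from the axis; own -x points radially outward. Slot 22.5 mm radially, 9 mm along the arc; lug 46 mm wide, 6 mm thick, 2 mm above the ledge. With the screw's foot on the ledge the collar is 15 mm above the lug; fully home it lies on the lug, the crossbar 3 mm below the ledge's underside
- peg: bystander: plain round steel peg, 9 mm thick with a 20 mm collar (origin at its underside), 28 mm above it, in a slot of the rack
- plug: bystander: steel plug with a 20 mm round mushroom knob, 20 mm high above the origin at its collar's underside, in a slot of the rack
- nailbrush: bystander: wooden nail brush 55 x 40 x 26 mm lying in the tray, origin at its underside
- spray: bystander: upright spray bottle 72 mm diameter, 220 mm high, origin at its underside
- jar: bystander: small glass jar 60 mm diameter, 85 mm high, origin at its underside
- soapbox: bystander: closed white soap box 95 x 62 x 34 mm, origin at its underside
- cup: bystander: clear measuring mug 72 mm diameter, 70 mm high, origin at its underside

How it is judged:
By the outcome, as a careful person would: the job done as asked, in the order asked, and still so for the second after the job is handed in, with the robot touching nothing.
It also fails if it takes over 70 s, if anything falls off the work surface, if the arm or the gripper's body presses on something with over 40 N, if the wrist force passes 120 N, or if a joint passes its speed limit or range.

ROBOT

A 6-joint arm with a two-finger parallel gripper is mounted at the origin on the work surface. World frame = base frame: x ahead of the robot, y to its left, z up, the work surface at z = 0. Lengths are in m, angles in rad, forces in N, time in s.
With the tool pointing down it reaches from about 0.325 to 0.775 m from the base axis. Payload 9.3 kg.
Tool frame: the origin (TCP) lies between the finger pads; the fingertips stand 14 mm ahead of it and the grasp point (between the pads) lies 5 mm behind it (env.tip_reach is the distance from the TCP to the fingertips, in m); z points along the fingers, y is the line along which they close (so a half turn about z gives the same grasp; the last joint's range is limited). The gripper opens to 85 mm and grips with 20 to 120 N. Pads are 22 mm wide; open, the fingers measure 114 mm over their backs; the gripper's body (76 mm by 85 mm) begins 54 mm behind the grasp point. The pads swing forward as they close: fully open they stand 13 mm farther back than shut.
Start: joints at [-0.153, 0.259, 0.021, 1.334, 0, 1.418], TCP at [0.55, -0, 0.245] pointing down, gripper open.
Joint ranges: [-3.04, 3.04], [-0.91, 1.82], [-1.04, 1.36], [-1.92, 1.95], [-1.52, 1.45], [-3.14, 3.14]. Speed limits (rad/s): [2.22, 2.22, 2.79, 3.14, 3.14, 3.14].

INTERFACE

Orientations are given as a unit quaternion [x, y, z, w].
In Python, from station import env, effector, solver, status, cams gives the robot as it stands. Calls block until the motion is done:
- env.reach(position, orientation): joint-space move of the TCP to a pose.
- env.move_straight(position, frame=None, vel=0.15, f_stop=None): straight line of the TCP; frame=None keeps the orientation; vel is the mean speed in m/s. With f_stop (N) it stops when the force on the tool has changed by that much, and returns True; else False.
- env.set_joints(angles): joint-space move.
- effector.release() and effector.gripper_close(effort=None): open the fingers fully, or close them until they stop; effort is the grip in N (None keeps the last).
- env.dwell(seconds).
- solver.inverse_kinematics(position, orientation): joint angles nearest the present ones, or None.
- status.observe(): the state.
- cams.snapshot(name): name is "scene" or "side" or "wrist"; returns a dict with "frame" (400x640x3 uint8, red, green, blue), "mtx" (3x3 intrinsics, pixels), "k1" (the pictures are not rectified: a ray, as slopes to the right and down, at radius r is drawn at 1 + k1 r^2 times it, then the intrinsics apply), "R" (3x3) and "t" (3): a world point X has camera coordinates R X + t; the wrist camera has in their place "T_tool_cam" (4x4, takes a point from camera to tool coordinates, whose origin is the TCP and whose axes are the flange's). Camera axes: x right, y down, z forward; pixel columns grow to the right and rows downward; lengths in m; the calibration is good to about 2 mm. A picture is of the moment at which its call begins: read the wrist's pose just before it. There is no depth.
A pose or a line that the arm cannot do raises env.PlanningError and nothing moves.
- env.hand_in(): hands the job in; it is judged then, once.
Trained networks look in a picture, given as the dict that the camera call returned (one of the last four; its "shot" number tells which), for a name from the list of things; names that differ only in an ending like _2 or _b are one class to them, and where a whole thing is asked for, a point or a joint stands for the part that bears it (a point fixed in the world has none). Each returns a list of dicts, best first, with "score" (0 to 1); they miss things now and then, are a little off and sometimes report something else, mostly with a low value. They report only what shows in the picture. A call takes as long as a camera call.
- cams.cut_out(label, picture): "region" (400x640 bool, what is visible of it) and "box" ([left, top, width, height] in pixels, round what is visible of it).
The state is a dict: "time_s": time; "joint_pos": joint angles; "qd": joint speeds; "joint_efforts": joint torques, N m; "tcp_pos": TCP position; "orientation": TCP orientation; "force": force on the tool from outside, world axes, zero at the start; "torque": the same for the moment, N m; "gripper_width": opening from 0.0 (shut) to 1.0 (fully open); "gripper_force": force on a finger pad.
Only numpy, scipy, OpenCV 4.12 (cv2) and the standard library are available. Lean on these libraries where they do the work, as an engineer would, in place of code of your own. Each camera call takes 0.05 s, during which the arm holds its last target. There are 200 camera calls.

## Working session

There is one attempt and no reset: what is moved stays moved. The work goes in short steps, each a Python script; the robot and the scene stay as the last script left them, time stands still between calls to the robot, and variables do not carry over. Pictures are saved under pics/ and viewed, at most 10 in all, crops included, and the job is handed in when it is done.

```bash
ls; mkdir -p pics
cat > h.py <<'E'
import numpy as np, cv2
from station import env, effector, solver, status, cams
from scipy.spatial.transform import Rotation as Rn
def save(p,n): cv2.imwrite('pics/'+n,p['frame'][:,:,::-1])
def pose(p,st=None):
    if 'R' in p: return np.array(p['R']),np.array(p['t'])
    T=np.array(p['T_tool_cam']); Rt=Rn.from_quat(st['orientation']).as_matrix()
    Rc=Rt@T[:3,:3]; c=Rt@T[:3,3]+np.array(st['tcp_pos'])
    return Rc.T,-Rc.T@c
def proj(p,X,st=None):
    R,t=pose(p,st); x=R@np.array(X)+t; s=x[:2]/x[2]; s=s*(1+p['k1']*(s@s))
    K=np.array(p['mtx']); return K[:2,:2]@s+K[:2,2]
def ray(p,uv,st=None):
    R,t=pose(p,st); K=np.array(p['mtx'])
    d=np.linalg.solve(K,[uv[0],uv[1],1])[:2]; s=d.copy()
    for _ in range(20): s=d/(1+p['k1']*(s@s))
    return -R.T@t, R.T@np.array([s[0],s[1],1])
def onz(p,uv,z,st=None):
    o,d=ray(p,uv,st); return o+d*(z-o[2])/d[2]
E
python3 - <<'E'
from h import *
for c in ['scene','side','wrist']:
    st=status.observe(); p=cams.snapshot(c); save(p,c+'0.png')
    R,t=pose(p,st); print(c,'cam',-R.T@t,'k1',p['k1'],p['mtx'][0][0])
    for n in ['screw','tray','base','caddy','lug_slot','peg','plug','spray','jar','soapbox','cup','nailbrush']:
        r=cams.cut_out(n,p)
        for q in r[:2]:
            m=q['region']; v,u=np.nonzero(m)
            if len(u): print(n,round(q['score'],2),[int(b) for b in q['box']],'cen',u.mean().round(1),v.mean().round(1))
print(status.observe()['time_s'])
im=np.hstack([cv2.imread(f'pics/{c}0.png') for c in ['scene','side']])
E
```

```text
pics
scene cam [ 1.30781712 -0.20984048  0.76163561] k1 -0.054291678161394866 371.83031349506643
screw 0.51 [187, 190, 13, 16] cen 193.0 198.3
tray 0.81 [148, 187, 94, 62] cen 198.0 218.1
base 0.64 [300, 157, 89, 80] cen 351.9 199.6
caddy 0.72 [322, 158, 64, 69] cen 358.5 195.7
lug_slot 0.55 [319, 159, 68, 67] cen 358.6 195.4
peg 0.5 [394, 139, 37, 29] cen 409.7 154.0
peg 0.48 [162, 200, 5, 7] cen 166.6 204.6
plug 0.52 [216, 193, 4, 3] cen 218.6 194.9
spray 0.66 [145, 226, 61, 90] cen 175.8 274.5
jar 0.64 [273, 234, 21, 38] cen 283.0 254.4
soapbox 0.73 [410, 167, 34, 26] cen 428.4 180.2
cup 0.72 [395, 138, 35, 32] cen 409.8 153.7
cup 0.39 [411, 167, 36, 27] cen 428.4 180.0
nailbrush 0.53 [191, 215, 10, 20] cen 196.3 225.0
nailbrush 0.4 [320, 159, 69, 67] cen 358.7 195.8
side cam [ 0.5435849  -0.8245711   0.76704423] k1 0.017271978645930105 411.042461039478
screw 0.54 [251, 298, 15, 15] cen 257.6 305.6
tray 0.75 [232, 265, 83, 105] cen 278.6 324.7
tray 0.44 [278, 305, 30, 22] cen 292.9 315.6
base 0.65 [263, 125, 87, 90] cen 311.0 179.6
caddy 0.58 [260, 128, 90, 75] cen 316.6 170.8
cad
[... 303 characters left out ...]
7.9 236.8
jar 0.17 [251, 338, 7, 4] cen 255.2 339.4
soapbox 0.8 [285, 132, 33, 19] cen 294.4 141.9
cup 0.72 [252, 126, 20, 25] cen 262.0 143.3
nailbrush 0.57 [280, 304, 27, 22] cen 292.8 315.7
nailbrush 0.26 [255, 128, 16, 24] cen 262.1 143.4
wrist cam [0.55086893 0.0711504  0.37428854] k1 -0.048887836227036394 293.7818661817642
tray 0.64 [240, 285, 117, 56] cen 295.9 310.3
base 0.63 [248, 0, 341, 186] cen 404.5 69.2
caddy 0.91 [248, 0, 345, 143] cen 428.9 59.1
caddy 0.72 [435, 223, 73, 71] cen 471.6 257.8
lug_slot 0.62 [248, 0, 342, 143] cen 428.8 59.2
spray 0.72 [458, 370, 29, 29] cen 471.2 387.7
jar 0.7 [435, 223, 76, 73] cen 471.9 258.1
soapbox 0.71 [247, 0, 344, 143] cen 428.8 59.3
1.95
```

Run:
```python
import cv2,numpy as np
a=cv2.imread('pics/scene0.png')[130:330,130:450]; b=cv2.imread('pics/side0.png')[110:380,225:440]; 
a=cv2.resize(a,None,fx=1.25,fy=1.25,interpolation=2)
cv2.imwrite('pics/c1.png',cv2.resize(cv2.imread('pics/side0.png')[110:380,225:440],None,fx=2.2,fy=2.2,interpolation=2))
```

```text
(no output)
```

View pics/c1.png

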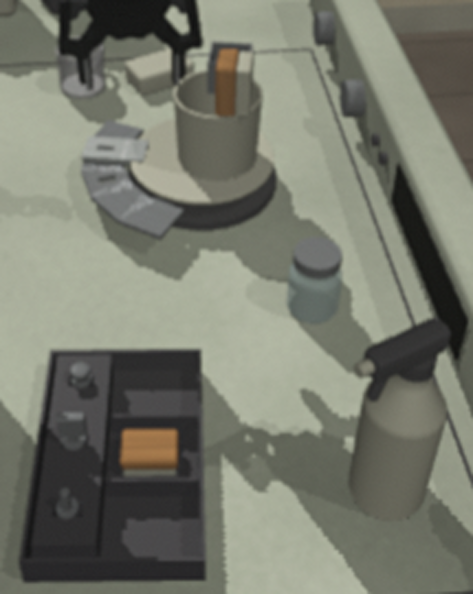

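View pics/wrist0.png

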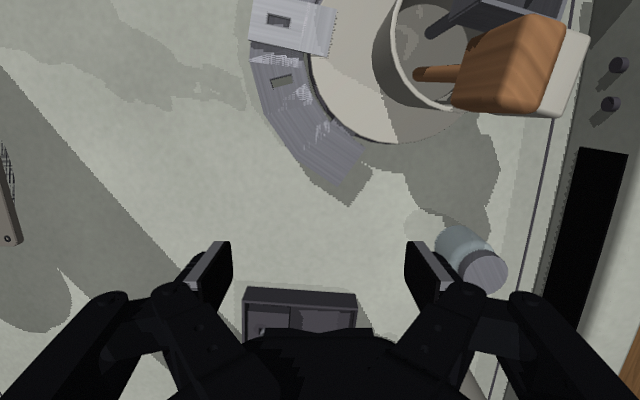

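Run:
```python
from h import *
ps=cams.snapshot('scene'); pd=cams.snapshot('side'); st=status.observe(); pw=cams.snapshot('wrist')
print(st['tcp_pos'],st['orientation'])
def tri(a,b):
    (o1,d1),(o2,d2)=ray(ps,a),ray(pd,b); 
    s=np.linalg.lstsq(np.c_[d1,-d2],o2-o1,rcond=None)[0]; x,y=o1+s[0]*d1,o2+s[1]*d2
    return ((x+y)/2).round(4),np.linalg.norm(x-y).round(4)
print('screw',tri((193,198.3),(257.6,305.6)))
print('plug',tri((218.6,194.9),(261.7,280.3)))
print('peg',tri((166.6,204.6),(255.7,339.3)))
print('jar',tri((283,254.4),(367.9,236.8)),'spray',tri((175.8,274.5),(406,302.3)),'cup',tri((409.7,153.8),(262,143.3)),'soap',tri((428.4,180),(294.4,141.9)))
# lines on scene/side of base
for n,u in [('base scene',(351.9,199.6))]: print(n,onz(ps,u,.05))
print('base side',onz(pd,(311,179.6),.05))
```

```text
[5.49998481e-01 4.30455463e-06 2.45276699e-01] [ 7.07104617e-01  7.07108945e-01 -2.65991118e-06 -6.08415729e-06]
screw (array([ 0.472 , -0.3001,  0.0525]), np.float64(0.0004))
plug (array([ 0.4793, -0.2301,  0.0487]), np.float64(0.0021))
peg (array([ 0.4685, -0.3742,  0.0482]), np.float64(0.0019))
jar (array([ 0.7413, -0.1123,  0.0415]), np.float64(0.0008)) spray (array([ 0.7636, -0.354 ,  0.1011]), np.float64(0.0012)) cup (array([0.473 , 0.3897, 0.0249]), np.float64(0.0132)) soap (array([0.5869, 0.3976, 0.0101]), np.float64(0.0024))
base scene [0.62684071 0.11861727 0.05      ]
base side [0.62054585 0.12495433 0.05      ]
```

The side view shows the screw in the middle rack slot, with the plug and peg on either side. The wrist view shows the lug slot at about (279,20) and the ledge slot at about (282,80), so both are directly visible.

```bash
cat >> h.py <<'E'
def Q(phi): # tool x at world angle phi, z down
    x=np.array([np.cos(phi),np.sin(phi),0]); z=np.array([0,0,-1.]); return Rn.from_matrix(np.c_[x,np.cross(z,x),z]).as_quat()
def fine(p,box,z,st,thr=None): # min-area rect of dark blob in a box -> world centre, long-axis angle, size
    u,v,w,h=box; g=cv2.cvtColor(p['frame'][v:v+h,u:u+w],cv2.COLOR_RGB2GRAY)
    t,b=cv2.threshold(g,thr or 0,255,cv2.THRESH_BINARY_INV+(0 if thr else cv2.THRESH_OTSU))
    n,l,s,c=cv2.connectedComponentsWithStats(b); k=1+np.argmax(s[1:,4])
    P=np.argwhere(l==k)[:,::-1]+[u,v]; X=np.array([onz(p,q,z,st)[:2] for q in P])
    (cx,cy),(a,bb),ang=cv2.minAreaRect((X*1e4).astype(np.float32)); e,V=np.linalg.eigh(np.cov(X.T))
    return X.mean(0).round(4),np.array([cx,cy])/1e4,np.degrees(np.arctan2(V[1,1],V[0,1])),(a/1e4,bb/1e4),len(P)
E
python3 - <<'E'
from h import *
st=status.observe(); p=cams.snapshot('wrist')
L=onz(p,(279,20),.048,st); S=onz(p,(282,80),.040,st); print(L,S)
for b,z in [((262,8,34,25),.048),((266,70,32,21),.040)]: print(fine(p,b,z,st))
phi=np.radians(-4.3)
for ang in [phi,phi+np.pi]:
    tgt=np.array([.472,-.300])-0.071*np.array([np.cos(ang),np.sin(ang)])
    print(ang,solver.inverse_kinematics([*tgt,.16],Q(ang)), solver.inverse_kinematics([.472,-.3,.062],Q(ang)))
for th in np.radians([160,180,200]):
  for q in (0,1.57,-1.57): print(th,q,solver.inverse_kinematics([*S[:2],.1],Q(th+q)))
E
```

```text
[0.51185074 0.15667717 0.048     ] [0.51228083 0.09990783 0.04      ]
(array([0.5108, 0.1565]), array([0.51066294, 0.15636494]), np.float64(167.03728715575116), (0.00997025146484375, 0.02376767120361328), 247)
(array([0.5113, 0.0996]), array([0.5113792 , 0.09956541]), np.float64(-165.72445482708625), (0.02483562774658203, 0.010134707641601563), 223)
-0.07504915783575616 [-0.80224106  0.2123433  -0.26411169  1.09434134  0.          2.41440075] [-0.71622334  0.38969496 -0.27889005  0.90221132  0.          2.50041848]
3.066543495754037 [-0.64703058  0.41574622  0.0371852   1.19223531  0.         -0.57198142] [-0.71622334  0.38969496 -0.27889005  0.90221132  0.         -0.64117418]
2.792526803190927 0 [ 0.03174087  0.29803282 -0.31143427  0.96132924  0.          0.38080672]
2.792526803190927 1.57 [ 0.03174087  0.29803282 -0.31143427  0.96132924  0.         -1.18919328]
2.792526803190927 -1.57 [ 0.03174087  0.29803282 -0.31143427  0.96132924  0.          1.95080672]
3.141592653589793 0 [ 0.03174087  0.29803282 -0.31143427  0.96132924  0.          0.03174087]
3.141592653589793 1.57 [ 0.03174087  0.29803282 -0.31143427  0.96132924  0.         -1.53825913]
3.141592653589793 -1.57 [ 0.03174087  0.29803282 -0.31143427  0.96132924  0.          1.60174087]
3.490658503988659 0 [ 0.03174087  0.29803282 -0.31143427  0.96132924  0.         -0.31732498]
3.490658503988659 1.57 [ 0.03174087  0.29803282 -0.31143427  0.96132924  0.         -1.88732498]
3.490658503988659 -1.57 [ 0.03174087  0.29803282 -0.31143427  0.96132924  0.          1.25267502]
```

Run:
```python
from h import *
env.reach([.508,.058,.15],Q(np.pi/2)); env.dwell(.2)
st=status.observe(); p=cams.snapshot('wrist'); save(p,'slots.png')
print(st['tcp_pos'],proj(p,[.511,.1565,.048],st),proj(p,[.5113,.0996,.04],st))
a=np.pi-.075
t=np.array([.472,-.3])-.071*np.array([np.cos(a),np.sin(a)])
env.reach([*t,.16],Q(a)); env.dwell(.2)
st=status.observe(); p=cams.snapshot('wrist'); save(p,'screw.png')
print(st['tcp_pos'],proj(p,[.472,-.3,.078],st),proj(p,[.472,-.3,.044],st),proj(p,[.482,-.3,.078],st))
for n in ['screw']:
  for q in cams.cut_out(n,p): v,u=np.nonzero(q['region']); print(q['score'],q['box'],u.mean(),v.mean())
print(st['time_s'])
im=np.vstack([cv2.imread('pics/slots.png')[90:340,180:480],cv2.imread('pics/screw.png')[90:340,180:480]])
cv2.imwrite('pics/c2.png',np.hstack([cv2.resize(im[:250],(400,333)),cv2.resize(im[250:],(400,333))]))
```

```text
[0.50937434 0.05732061 0.15123218] [318.48305726  68.39277621] [318.89784891 144.2257252 ]
[ 0.54298712 -0.30478176  0.16009504] [317.16415039 105.96685946] [317.29491134 106.15735887] [318.24779896 120.70039116]
0.7 [304.7, 91.5, 26.7, 35.9] 317.8075980392157 107.43137254901961
4.9667
```

View pics/c2.png

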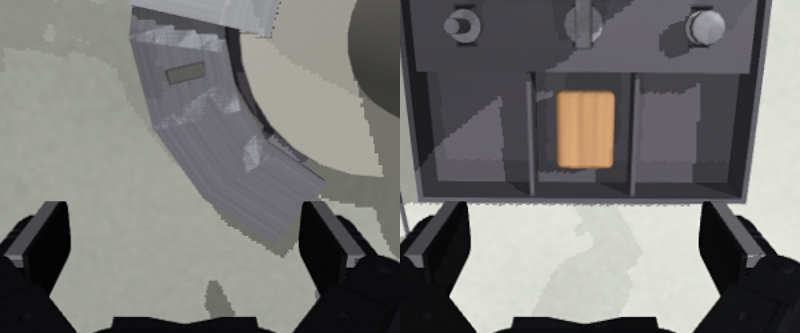

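The left crop shows the ledge slot clearly. The right crop shows the screw's wing at about (318,106) in the full image, aligned with the tool, with the peg and plug well to either side. I'll grasp it now.

Run:
```python
from h import *
a=np.pi-.075
env.move_straight([.473,-.3003,.16],vel=.2)
env.move_straight([.473,-.3003,.062],vel=.08)
print(status.observe()['tcp_pos'],status.observe()['force'])
effector.gripper_close(60); st=status.observe(); print(st['gripper_width'],st['gripper_force'],st['force'],st['tcp_pos'],env.tip_reach)
env.move_straight([.473,-.3003,.15],vel=.1); env.dwell(.1)
st=status.observe(); p=cams.snapshot('wrist'); save(p,'held.png'); print(st['force'],st['time_s'])
np.savez('held.npz',st=st['tcp_pos'],q=st['orientation'],**{k:p[k] for k in ('mtx','k1','T_tool_cam')})
for o in [(0,0,-.032),(0.009,0,-.055),(0,0,-.055)]: # tool points at collar(27-5=22 ahead), foot (45 ahead)
    R=Rn.from_quat(st['orientation']).as_matrix(); print(proj(p,np.array(st['tcp_pos'])+R@np.array([o[0],0,.022 if o[2]==-.032 else .045]),st))
ps=cams.snapshot('scene'); pd=cams.snapshot('side'); save(ps,'s1.png'); save(pd,'d1.png')
c=[cv2.resize(cv2.imread('pics/held.png')[200:400,200:440],(480,400))]
T=status.observe()['tcp_pos']
for pp,n in ((ps,'s1'),(pd,'d1')):
    u,v=proj(pp,T).astype(int); c.append(cv2.resize(cv2.imread(f'pics/{n}.png')[v-25:v+25,u-20:u+20],(160*1,200),interpolation=2)); print(u,v)
cv2.imwrite('pics/c3.png',np.hstack([c[0],np.vstack(c[1:])]))
```

```text
[ 0.47323978 -0.30048736  0.06248443] [ 0.67819404 -0.75011147  0.37943783]
0.09231103037959139 58.68646055459976 [0.49380984 0.14625651 2.05507618] [ 0.4730411  -0.30031081  0.0621268 ] 0.014
[ 0.33670239 -0.28612994  0.27660319] 8.7583
[317.94367121 237.4950404 ]
[317.94925385 208.72829811]
[317.96163885 222.09506153]
184 171
253 275
```

View pics/c3.png

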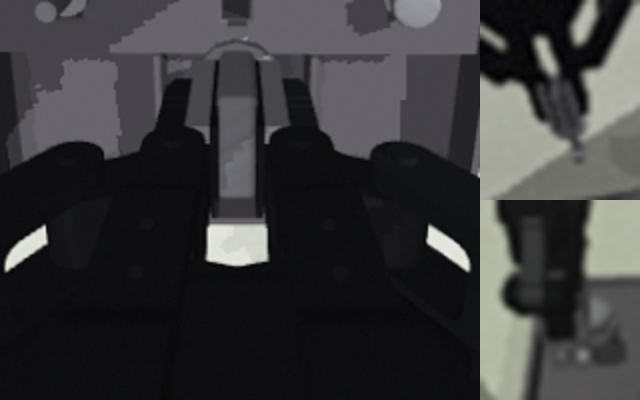

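Run:
```python
from h import *
d=np.load('held.npz'); p={k:d[k] for k in ('mtx','k1','T_tool_cam')}; p['k1']=float(p['k1']); st={'tcp_pos':d['st'],'orientation':d['q']}
R=Rn.from_quat(st['orientation']).as_matrix()
f=lambda x,y,z:proj(p,st['tcp_pos']+R@np.array([x,y,z]),st).round(1)
for dx in (-.002,0,.002): print(dx,'rim top',f(.012+dx,0,.018),'rim bot',f(.012+dx,0,.022),'wing front top',f(.013+dx,0,-.016),'wing front bot',f(.013+dx,0,.012),'wing back top',f(-.013+dx,0,-.016))
print(p['mtx'],p['T_tool_cam'])
im=cv2.imread('pics/held.png'); print(im[205:320:1,318].mean(1).astype(int))
# slots picture
from types import SimpleNamespace
q=dict(p); q['frame']=cv2.imread('pics/slots.png')[:,:,::-1].copy()
s2={'tcp_pos':np.array([0.50937434,0.05732061,0.15123218]),'orientation':Q(np.pi/2)}
for nm,b,z in (('ledge',(300,133,40,24),.040),('lug',(295,50,50,35),.048)):
    r=fine(q,b,z,s2); print(nm,r)
cv2.imwrite('pics/c4.png',cv2.resize(cv2.imread('pics/slots.png')[40:180,240:420],(720,560),interpolation=2))
```

```text
-0.002 rim top [317.9 223.6] rim bot [317.9 220.9] wing front top [317.9 251.8] wing front bot [317.9 226.3] wing back top [317.9 303.3]
0 rim top [317.9 220.2] rim bot [317.9 217.5] wing front top [317.9 247.6] wing front bot [317.9 222.7] wing back top [317.9 299.6]
0.002 rim top [317.9 216.7] rim bot [317.9 214.1] wing front top [317.9 243.3] wing front bot [317.9 219. ] wing back top [317.9 295.8]
[[293.78186618   0.         318.12136667]
 [  0.         293.78186618 192.78730102]
 [  0.           0.           1.        ]] [[-7.06565211e-04 -9.59918242e-01 -2.80279269e-01  7.02163254e-02]
 [ 9.99999747e-01 -7.01054060e-04 -1.19917722e-04  1.37011282e-04]
 [-8.13797106e-05 -2.80279283e-01  9.59918495e-01 -1.28996046e-01]
 [ 0.00000000e+00  0.00000000e+00  0.00000000e+00  1.00000000e+00]]
[ 41  40  53  56  75  69  66  63  93 100  99  98 100 100  82  64  86 100
  97  99  79  64  64  63  63  64  63  63  64  64  65  64  64  65  65  65
  64  65  65  67  65  64  70  82  95  97  96  97 100  99  96  96  95  96
  93  94  96  97  97  97  98  97  96  94  94  91  90  92  94  98  98 112
 109 110 113 113 111 111 109 109 108 108 109 110 109 108 107 106 106 109
 109 110 107  91  61  55  56  56  56  57  56  56  55  61  93 103  96 167
 205 209 208 207 206 207 208]
ledge (array([0.5098, 0.0984]), array([0.5099311 , 0.09832708]), np.float64(-166.32313237300633), (0.0253351806640625, 0.010229936218261718), 375)
lug (array([0.5094, 0.1553]), array([0.50966777, 0.15532124]), np.float64(168.28785786659745), (0.010253968811035156, 0.023548500061035156), 449)
```

View pics/c4.png

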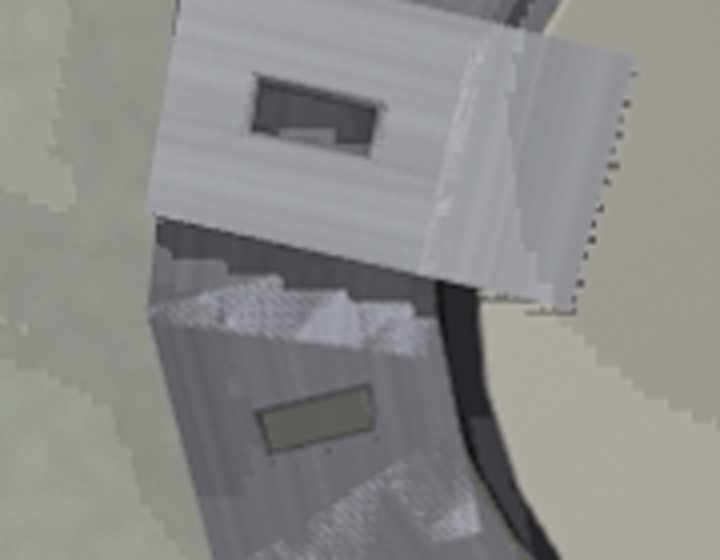

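The crop shows the lug slot and the ledge slot clearly, and the held screw reads as centred in the fingers (dx ≈ 0). I'll hover over the lug slot and check the fit.

Run:
```python
from h import *
th=np.radians(167.8)
env.move_straight([.473,-.3003,.16],vel=.1)
env.reach([.5101,.1559,.16],Q(th))
env.move_straight([.5101,.1559,.105],frame=Q(th),vel=.1); env.dwell(.3)
st=status.observe(); p=cams.snapshot('wrist'); save(p,'hov.png'); print(st['tcp_pos'],st['force'],st['time_s'],(Rn.from_quat(Q(th)).inv()*Rn.from_quat(st['orientation'])).as_rotvec())
u=np.array([np.cos(th),np.sin(th)]); n=np.array([-u[1],u[0]])
T=st['tcp_pos']; R=Rn.from_quat(st['orientation']).as_matrix()
print('foot front corners',[proj(p,T+R@np.array([.009,s*.003,.045]),st).round(1) for s in (-1,1)])
L=np.array([.5101,.1559]); print('slot outer corners',[proj(p,[*(L+u*.01125+n*s*.0045),.048],st).round(1) for s in (-1,1)])
cv2.imwrite('pics/c5.png',cv2.resize(cv2.imread('pics/hov.png')[150:260,250:390],(763,600),interpolation=2))
```

```text
[0.5102818 0.1559529 0.10545  ] [ 0.05074317  0.03733078 -1.08264425] 11.8333 [-2.91534994e-04 -7.46678001e-04  7.78120702e-06]
foot front corners [array([313. , 208.8]), array([322.5, 208.8])]
slot outer corners [array([324.4, 199.1]), array([310.8, 199.1])]
```

View pics/c5.png

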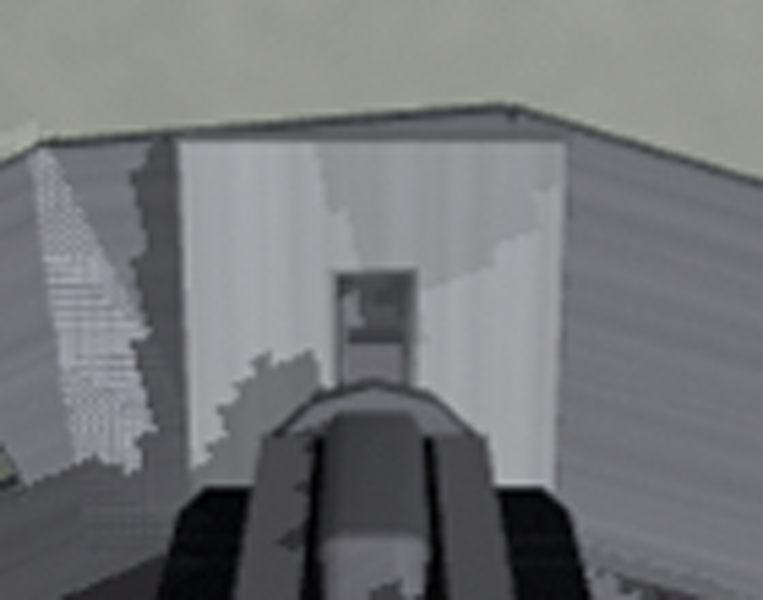

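The hover view shows the crossbar at about u=319 centred in the lug slot at about u=318.7. The slot's outer end is at row 199.5 against 199.1 predicted, so I can lower the screw slowly.

Run:
```python
from h import *
th=np.radians(167.8); L=[.5101,.1559]
env.move_straight([*L,.0965],vel=.03)
r=env.move_straight([*L,.0885],vel=.006,f_stop=2.5); st=status.observe()
print(r,st['tcp_pos'],st['force'],st['torque'],st['time_s'])
```

```text
False [0.51011184 0.15589599 0.08853077] [ 0.02456859  0.28927842 -0.4659938 ] [ 0.05464541 -0.00737884  0.06875821] 13.8
```

Run:
```python
from h import *
A=np.array([.6372,.1284])
for d in np.linspace(167.8,193.1,7)[1:]:
    t=np.radians(d); X=A+.13*np.array([np.cos(t),np.sin(t)])
    r=env.move_straight([*X,.0885],frame=Q(t),vel=.02,f_stop=5); st=status.observe()
    print(d.round(1),r,st['force'].round(2),st['tcp_pos'].round(4))
    if r: break
env.dwell(.2); st=status.observe(); p=cams.snapshot('wrist'); save(p,'sw.png'); print(st['force'].round(2),st['time_s'])
```

```text
172.0 False [ 0.86 -0.16 -0.56] [0.5084 0.1464 0.0885]
176.2 False [-0.27 -0.13  0.48] [0.5075 0.1369 0.0885]
180.4 False [-0.4  -0.16 -0.67] [0.5072 0.1273 0.0885]
184.7 False [ 0.39 -0.49 -0.62] [0.5076 0.1178 0.0885]
188.9 False [-0.39 -0.39 -0.88] [0.5088 0.1082 0.0885]
193.1 False [ 0.27  0.94 -0.67] [0.5106 0.0989 0.0885]
[ 0.89 -0.17 -0.59] 17.7583
```

Run:
```python
from h import *
A=np.array([.6372,.1284]); t=np.radians(193.1); X=A+.13*np.array([np.cos(t),np.sin(t)])
r=env.move_straight([*X,.080],vel=.006,f_stop=2.5); st=status.observe()
print(r,st['tcp_pos'],st['force'].round(2),st['torque'].round(3),st['time_s'])
if r:
    z=st['tcp_pos'][2]; env.move_straight([*X,z+.002],vel=.01); print(status.observe()['force'])
```

```text
False [0.5106278  0.09894927 0.08002985] [-0.21 -0.27 -0.74] [ 0.027  0.02  -0.017] 19.375
```

Run:
```python
from h import *
A=np.array([.6372,.1284]); t=np.radians(193.1); X=A+.13*np.array([np.cos(t),np.sin(t)])
r=env.move_straight([*X,.0725],vel=.01,f_stop=2.5); st=status.observe(); print(r,st['tcp_pos'],st['force'].round(2))
if not r:
    r=env.move_straight([*X,.067],vel=.005,f_stop=2.5); st=status.observe()
print(r,st['tcp_pos'],st['force'].round(2),st['torque'].round(3),st['time_s'])
```

```text
False [0.51061566 0.09893317 0.0725295 ] [ 0.37  0.25 -0.29]
True [0.5105825  0.0989513  0.07007828] [-0.84 -0.07  4.67] [0.018 0.097 0.018] 20.8917
```

Run:
```python
from h import *
A=np.array([.6372,.1284]); t=np.radians(193.1); X=A+.13*np.array([np.cos(t),np.sin(t)])
env.move_straight([*X,.0703],vel=.005); print(status.observe()['force'].round(2))
for k in (30,60,90):
    env.reach([*X,.0703],Q(t+np.radians(k))); st=status.observe(); print(k,st['force'].round(2),st['torque'].round(3),st['tcp_pos'].round(4))
env.dwell(.2); st=status.observe(); print(st['force'].round(2),st['torque'].round(3),st['gripper_width'],st['time_s'])
```

```text
[ 0.5   0.57 -0.14]
30 [ 0.3   0.32 -1.34] [-0.031 -0.021 -0.027] [0.5105 0.0989 0.0702]
60 [ 0.06  0.28 -0.6 ] [0.09  0.134 0.021] [0.5105 0.099  0.0702]
90 [-0.23  0.21 -0.09] [ 0.165  0.198 -0.003] [0.5105 0.099  0.0702]
[-1.33  0.32 -0.99] [0.171 0.21  0.004] 0.09038991597423478 23.1167
```

Run:
```python
from h import *
st=status.observe(); x=np.array(st['tcp_pos'])
effector.release(); print(status.observe()['force'].round(2))
env.move_straight([*x[:2],.17],vel=.1)
env.move_straight([x[0]-.02,x[1]+.04-.04,.2],vel=.15)
# camera over the screw: tool x is now toward ~283deg
a=np.radians(283.1); env.move_straight([*(x[:2]-.085*np.array([np.cos(a),np.sin(a)])-np.array([.03,0])),.24],vel=.15); env.dwell(.2)
st=status.observe(); p=cams.snapshot('wrist'); save(p,'fin.png'); q=cams.snapshot('side'); save(q,'fins.png')
u,v=proj(p,[x[0],x[1],.06],st).astype(int); us,vs=proj(q,[x[0],x[1],.06]).astype(int); print(u,v,us,vs,st['time_s'])
f=lambda n,u,v,w:cv2.resize(cv2.imread(n)[max(v-w,0):v+w,max(u-w,0):u+w],(390,390),interpolation=2)
cv2.imwrite('pics/c6.png',np.hstack([f('pics/fin.png',u,v,60),f('pics/fins.png',us,vs,28)]))
```

```text
[ 1.02 -0.19 -0.37]
289 87 272 184 26.375
```

View pics/c6.png

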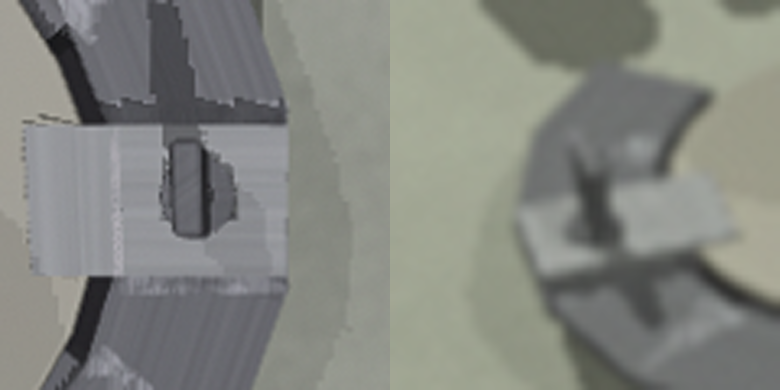

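The picture shows the wing crosswise (tangential) on the lug with the collar flat on it, and the gripper well clear.

```bash
python3 -c "
from station import env
print(env.hand_in())"
```

```text
the job is handed in; nothing more can be done
None
```

The caddy is locked: the thumbscrew went through both slots until its collar sat on the lug, got its quarter turn and was released. I handed the job in at about 26 s; the highest contact force I read was about 5 N, and no verdict came back.

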